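# Take the lens off a camera head and stand it on the lens tray

## Robot

A 6-joint arm with a two-finger parallel gripper is mounted at the origin on a cart in front of the work surface, level with it; the furniture and walls round the work are solid. World frame = base frame: x ahead of the robot, y to its left, z up, the work surface at z = 0. Lengths are in m, angles in rad, forces in N, time in s.
With the tool pointing down it reaches from about 0.25 to 0.775 m from the base axis. Payload 4 kg.
Tool frame: the origin (TCP) lies at the very end of the fingers, on their centre line; the grasp point (between the pads) lies 19 mm behind it; z points along the fingers, y is the line along which they close (so a half turn about z gives the same grasp; the last joint's range is limited). The gripper opens to 94 mm and grips with 3 to 60 N. Pads are 16 mm wide; open, the fingers measure 119 mm over their backs; the gripper's body (75 mm by 177 mm) begins 78 mm behind the grasp point.
Start: joints at [-1.379, 0.087, 1.371, -0, 1.684, -0.103], TCP at [0.16, -0.526, 0.206] pointing down, gripper open.
Joint ranges: [-3.1, 3.1], [-0.76, 2.03], [0.27, 2.55], [-1.08, 4.22], [0.17, 2.65], [-2.57, 2.57]. Speed limits (rad/s): [2.79, 2.79, 3.14, 3.14, 3.14, 3.14].

## Interface

Orientations are given as [roll, pitch, yaw] about the fixed x, y, z axes, in that order (R = Rz(yaw) Ry(pitch) Rx(roll)).
In Python, from bench import robot gives the robot as it stands. The module is installed in compiled form; this text tells all that it offers.
- The arm moves only by the tool move_arm, never from a script. Its argument "deltas" is one flat list of numbers, 7 for each row, row after row: the turn, a rotation vector about the tool's x, y, z in rad, then the shift along the tool's x, y, z in cm, then the closure, from -1 (fully open) to 1 (shut). A call has 1 to 8 rows; each row is the pose to reach, as a shift and turn from the pose commanded when the call began, along the tool's axes at that moment; what a row does not reach only later rows make up. A row lasts 1/10 s, in which the tool goes at most 50 mm and 8.59 degrees, less where a joint would pass 70% of its speed; a pose out of reach is approached as far as the arm can. A call with a gripper value outside its range is refused whole. The fingers move at their own pace and stop on an object; the grip force is fixed at half the most. Time passes only in rows, so rows that repeat a pose let the fingers close. It gives the time, the measured TCP pose, the force, the opening and the grip force at its end, in the units of the state.
- robot.get_obs(): the state, without advancing time (a new reading comes with each control period).
- robot.snapshot(name): name is "scene" or "top"; returns a dict with "image" (480x640x3 uint8, red, green, blue), "depth" (480x640 float32, m along the optical axis (not along the pixel's ray), 0 where there is no reading), "fov_y" (degrees; the focal length in pixels is half the picture's height over the tangent of half this angle, whatever the lens; pixels are square), "cx", "cy" (the principal point, pixels), "D" ([k1, k2, p1, p2, k3] as OpenCV has them; the pictures are not rectified), "origin" and "orientation" of the camera in the world. Camera axes: x right, y up, looking along -z (the intrinsics and any distortion apply to the point x, -y, -z); pixel columns grow to the right and rows downward; lengths in m; the calibration is good to about 2 mm. A picture is of the moment at which its call begins.
- robot.close_job(): hands the job in; it is judged then, once.
The state is a dict: "time": time; "joint_positions": joint angles; "qvel": joint speeds; "joint_torque": joint torques, N m; "tool_pos": TCP position; "ee_rot": TCP orientation; "wrist_force": force on the tool from outside, world axes, zero at the start; "wrist_torque": the same for the moment, N m; "width": finger opening in m; "finger_force": force on a finger pad.
Only numpy, scipy, OpenCV 4.12 (cv2) and the standard library are available. Lean on these libraries where they do the work, as an engineer would, in place of code of your own. Each camera call takes 0.05 s, during which the arm holds its last target. There are 200 camera calls.

## Task

Take the lens off the camera head and stand it upright, mount end down, centred on the round rubber rest in the lens tray. The camera must be switched off first: check the small toggle and flip it only if it is on; then press the release button fully down, twist the lens about a quarter turn counter-clockwise (seen from above), lift it straight off and set it down without dropping it. Leave everything else standing where it is and the camera switched off.

Things in the scene. Friction and masses are not known exactly. Their poses are not given: they have to be found in the camera images.
- camera: Grey camera head fixed on the desk on its back, 160 (x) x 140 (y) x 50 mm high; origin at the centre of its underside, z up. A hump at its +x side (x 46 to 74, y -20 to 20 mm) rises to 90 mm above the desk: keep the fingers out of it while twisting. Mount ring in the middle, 76 mm across, top at 66 mm. Release button at x -46, y -48; power toggle at x -50, y 50 mm.
- mount (a point): Centre of the lens seat on the mount's axis, 52 mm above the desk; axes as the camera's. With the button down the lens turns counter-clockwise seen from above; it is free from about 63 degrees on (aim at 72; a stop ends the turn at 77), then lifts straight up: 20 mm clears the ring. In the mount it has 3 mm of sideways play and 2 mm of lift.
- lens: Black lens 60 mm tall, 0.14 to 0.28 kg. Origin at the centre of its mount-end face, z towards the glass. Barrel 50 mm across from 17 to 60 mm above the origin: grip it there, fingertips 18 mm or more above the origin. Below, a metal neck 44 mm across with two opposite lugs reaching 31 mm from the axis. Locked, its x axis lies along the camera's and its origin at point mount.
- release (a joint): Travel of the release button, m: 0 up (lens locked), 0.009 fully down. It takes about 6 N and stays down once pressed. It has no spring.
- release_top (a point): Centre of the top of the release button: a black round button 18 mm across, top 70 mm above the desk when up, 61 mm when down, in a collar 25 mm across and 56 mm high.
- power (a joint): Angle of the power toggle, rad: -0.45 on (leans to the camera's -x, towards the white dot), +0.45 off (leans to the camera's +x, towards the hump). It tips over from one side to the other past upright with under 1 N and rests only at the two ends. It starts either way.
- power_tip (a point): Tip of the power toggle, a steel stick about 25 mm long and 7 to 10 mm thick, pivoting about the camera's y axis 53 mm above the desk; the tip stands 73 to 75 mm above the desk.
- tray: Grey painted lens tray fixed on the desk, 290 (its x) x 104 mm, floor 3 mm thick, walls 10 mm high. Origin at the centre of its underside. It holds three things in a row along its x, 93 mm apart, in any order: the rubber rest and two lens cans.
- rest: Flat black rubber disc 80 mm across and 6 mm thick, fixed on the tray floor. Origin at the centre of its underside.
- rest_top (a point): Centre of the top of the rubber rest, 9 mm above the desk.
- can_tall: Black lens can 47 mm across, 62 mm tall, loose in the tray. Origin at the centre of its underside. Leave it.
- can_wide: Black lens can 48 mm across, 58 mm tall, loose in the tray. Origin at the centre of its underside. Leave it.
- stapler: White stapler 132 x 35 x 70 mm, loose, along the camera's +y side. Origin at the centre of its underside. Leave it.
- tape_dispenser: Small black tape dispenser 29 x 111 x 58 mm, loose, at the camera's +x side. Origin at the centre of its underside. Leave it.
- pin_box: Clear box of push pins 36 x 44 x 35 mm, loose, at the camera's -x side. Origin at the centre of its underside. Leave it.
- binder_clip: Black binder clip 26 x 41 x 55 mm, loose, at the camera's -y side. Origin at the centre of its underside. Leave it.

How it is judged:
On the way, in this order (a step that is already met when the one before it is completed fails the run):
1. with the power toggle off, the release button is pressed fully down (value of joint release above 0.0075 m and value of joint power above 0.3 rad), for 0.1 s.
2. the lens, still seated, is twisted to where it comes free (angle between the x axis of lens and the x axis of camera, either way round above 1.1 rad and z of lens in the frame of camera below 0.057 m), for 0.1 s.
3. the lens is lifted clear of the mount (z of lens in the frame of camera above 0.08 m), for 0.1 s.
At the end, for the whole second after the job is handed in: The lens stands upright (within 3.5 degrees) and at rest on the rubber rest, mount end down, its axis within 10 mm of the rest's centre; the power toggle is off (horizontal distance between lens and rest_top below 0.01 m and z of lens in the frame of rest_top between -0.003 and 0.003 m and z of lens in the frame of mount below 0 m and angle between lens's own z axis and vertical below 0.06 rad and linear speed of lens below 0.01 m/s and value of joint power above 0.3 rad); the robot touches nothing.
It fails at once if a bystander (lens cans, stapler, tape dispenser, pin box, binder clip) is moved more than 25 mm (distance of any of can_tall, can_wide, stapler, tape_dispenser, pin_box, binder_clip from where it was at the start of the episode above 0.025 m).
It fails at once if the lens is turned while the camera is switched on (angle between the x axis of lens and the x axis of camera, either way round above 0.4 rad and value of joint power below 0.1 rad).
It fails at once if the power toggle is flipped on although it was off at the start (value of joint power below -0.25 rad and distance of power_tip from where it was at the start of the episode above 0.014 m).
It fails at once if the lens is forced round while locked (angle between the x axis of lens and the x axis of camera, either way round above 0.35 rad and value of joint release below 0.0065 m).
It fails at once if the lens is dropped (falls free faster than 0.5 m/s) (linear speed of lens above 0.5 m/s and contact force between the fingers and lens below 0.1 N).
It also fails if it takes over 64 s, if anything falls off the work surface, if the arm or the gripper's body presses on something with over 40 N, if the wrist force passes 120 N, or if a joint passes its speed limit or range.

## Working session

There is one attempt and no reset: what is moved stays moved. The work goes in short steps, Python scripts to look and compute and a tool call to move; the robot and the scene stay as the last step left them, time stands still between calls to the robot, and variables do not carry over. Pictures are saved under pics/ and viewed, at most 10 in all, crops included, and the job is handed in when it is done.

Besides the shell and the picture viewer there is one more tool, called after "Request:" as name(argument=value, ...), one argument or row to a line, values as JSON. move_arm: Moves the arm, as the interface text tells. Its arguments: {"type":"object","properties":{"deltas":{"type":"array","items":{"type":"number"}}},"required":["deltas"]}

```bash
mkdir -p pics && cat > h.py <<'E'
import numpy as np, cv2
from scipy.spatial.transform import Rotation as Rn
from bench import robot
def snap(n):
    s=robot.snapshot(n); 
    f=240/np.tan(np.radians(s["fov_y"])/2)
    s["K"]=np.array([[f,0,s["cx"]],[0,f,s["cy"]],[0,0,1.]])
    o=np.array(s["orientation"],float)
    s["R"]=o if o.shape==(3,3) else (Rn.from_euler('xyz',o).as_matrix() if o.size==3 else Rn.from_quat(o).as_matrix())
    return s
def cloud(s):
    v,u=np.mgrid[0:480,0:640]
    p=np.stack([u.ravel(),v.ravel()],1).astype(np.float64)
    n=cv2.undistortPoints(p[:,None],s["K"],np.array(s["D"],float))[:,0]
    d=np.stack([n[:,0],-n[:,1],-np.ones(len(n))],1)
    w=d@s["R"].T
    s["ray"]=w.reshape(480,640,3)
    s["P"]=(np.array(s["origin"])+w*s["depth"].ravel()[:,None]).reshape(480,640,3)
    return s
def onplane(s,u,v,z):
    n=cv2.undistortPoints(np.array([[[u,v]]],float),s["K"],np.array(s["D"],float))[0,0]
    w=s["R"]@np.array([n[0],-n[1],-1]); o=np.array(s["origin"])
    return o+w*(z-o[2])/w[2]
E
cat > a.py <<'E'
from h import *
import pickle
for n in("top","scene"):
    s=cloud(snap(n)); pickle.dump(s,open(n+".pkl","wb"))
    cv2.imwrite(f"pics/{n}0.png",s["image"][:,:,::-1])
    print(n,s["origin"],s["orientation"],s["fov_y"],s["cx"],s["cy"],s["D"])
print(robot.get_obs())
E
python3 a.py
```

```text
top [0.40226774 0.03704192 1.11392868] [ 0.14212124 -0.02524946 -1.5893414 ] 49.03707012795418 314.6443576063834 236.6305315417241 [-0.00845472  0.          0.          0.          0.        ]
scene [-0.19577428  0.66799819  0.84529746] [ 0.90629145  0.0144991  -2.32429949] 46.032843722993064 326.0425941326264 239.07625591085008 [-0.04436751  0.          0.          0.          0.        ]
{'time': 0.1, 'joint_positions': array([-1.37905938e+00,  8.78896295e-02,  1.37208682e+00, -5.55349612e-05,
        1.68361369e+00, -1.03074794e-01]), 'qvel': array([ 0.00052891, -0.00092683, -0.00455415,  0.00076854,  0.00018181,
        0.00065745]), 'joint_torque': array([ 1.10915869e-03, -3.41253877e+01, -3.03302014e+01,  7.18779140e-02,
        3.04504589e-02, -1.05239501e-04]), 'tool_pos': array([ 0.15970283, -0.52578359,  0.20442484]), 'ee_rot': array([-3.13960009e+00, -1.50624155e-04,  2.94805390e-01]), 'wrist_force': array([ 0.50183514, -0.03384242, -0.21494261]), 'wrist_torque': array([ 0.00484894, -0.02520372,  0.01287307]), 'finger_force': 0.0, 'width': 0.09421800823444837}
```

View pics/top0.png

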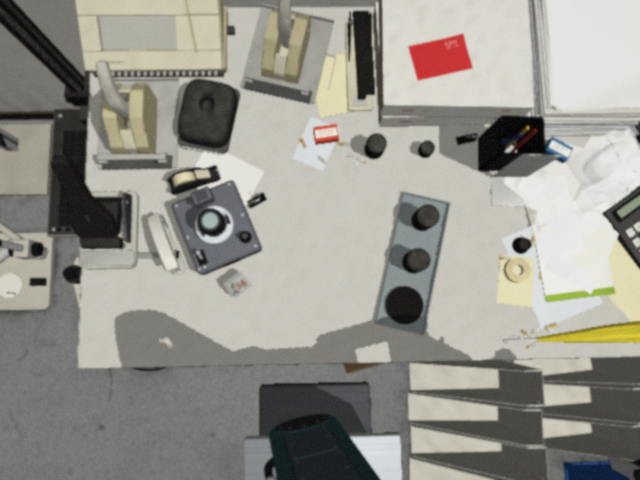

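View pics/scene0.png

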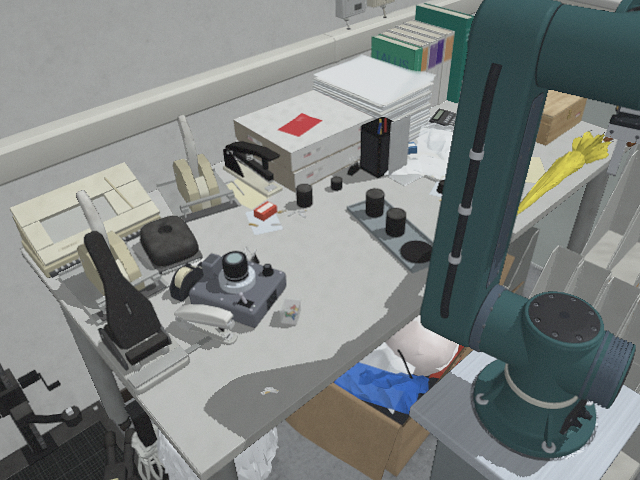

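The top view shows the camera head around (212,225), with its hump up-left at (203,195), the button at (245,237) and the toggle near (200,258). The rest is at (404,305) and the cans at (416,260) and (426,217). Next I'll take measurements.

```bash
cat > m.py <<'E'
from h import *
import pickle
t=pickle.load(open("top.pkl","rb")); s=pickle.load(open("scene.pkl","rb"))
def rect(pts): return cv2.minAreaRect((pts[:,:2]*1000).astype(np.float32))
for n,S,box in(("top",t,(150,170,280,290)),("scene",s,(180,240,295,335))):
    P=S["P"][box[1]:box[3],box[0]:box[2]].reshape(-1,3); z=P[:,2]
    im=S["image"][box[1]:box[3],box[0]:box[2]].reshape(-1,3)
    print(n,"z hist",np.histogram(z,np.arange(-.01,.13,.01))[0], "desk med",np.median(z[abs(z)<.01]))
    m=(abs(z-.05)<.004)
    M=np.zeros((480,640),np.uint8); M[box[1]:box[3],box[0]:box[2]]=m.reshape(box[3]-box[1],-1)
    k,l,st,c=cv2.connectedComponentsWithStats(M); i=1+np.argmax(st[1:,4])
    print(" body",rect(S["P"][l==i]),st[i,4], "zmed",np.median(S["P"][l==i][:,2]))
    lt=P[(z>.105)&(z<.12)]
    print(" lenstop",len(lt),cv2.minEnclosingCircle((lt[:,:2]*1000).astype(np.float32)),np.median(lt[:,2]))
# rest & tray
def circ(S,box,z,thr):
    g=cv2.cvtColor(S["image"],cv2.COLOR_RGB2GRAY); M=np.zeros((480,640),np.uint8)
    M[box[1]:box[3],box[0]:box[2]]=(g[box[1]:box[3],box[0]:box[2]]<thr)
    c=max(cv2.findContours(M,0,1)[0],key=cv2.contourArea)[:,0]
    q=np.array([onplane(S,u,v,z)[:2] for u,v in c.astype(float)])*1000
    return cv2.fitEllipse(q.astype(np.float32)),len(c)
print("rest top",circ(t,(380,280,428,330),.009,45)); print("rest scene",circ(s,(398,236,434,268),.009,45))
for n,z in(("t",.062),("w",.058)):
    for b in((400,245,433,274),(408,202,443,232)): print("can",n,circ(t,b,z,60))
def crop(S,b,k):
    c=S["image"][b[1]:b[3],b[0]:b[2],::-1]; return cv2.resize(c,None,fx=k,fy=k,interpolation=cv2.INTER_CUBIC)
a=crop(t,(160,170,275,290),5)[:,:400*2]; b=crop(s,(160,235,310,335),5)
cv2.imwrite("pics/ct.png",a); cv2.imwrite("pics/cs.png",b)
E
python3 m.py
```

```text
top z hist [5702 2334  256  214  575 3129 1375  949  130  250   88  186  361    0] desk med -0.0012894988614237102
 body ((579.7807006835938, 209.731201171875), (157.0479278564453, 137.94317626953125), 21.578096389770508) 2989 zmed 0.04881849081466316
 lenstop 524 ((580.406494140625, 210.98751831054688), 25.204866409301758) 0.11091248837492407
scene z hist [1797 2084  475  524  830 1602 1595  859  312  237  162  119  292    0] desk med 0.00019849816071892956
 body ((576.9404296875, 213.0264892578125), (159.57810974121094, 139.23110961914062), 22.410472869873047) 1871 zmed 0.05012073546087037
 lenstop 362 ((578.2525634765625, 213.2975616455078), 28.31570053100586) 0.11162077509036572
rest top (((412.7177429199219, -177.8345489501953), (73.54850769042969, 74.9032974243164), 113.48678588867188), 103)
rest scene (((410.6734924316406, -173.24951171875), (71.27098846435547, 77.79463195800781), 33.959720611572266), 77)
can t (((500.4951477050781, -193.22164916992188), (39.937232971191406, 51.866737365722656), 21.580495834350586), 107)
can t (((581.9456176757812, -205.8052978515625), (30.402318954467773, 43.64054489135742), 120.8637924194336), 57)
can w (((500.86865234375, -194.09722900390625), (40.08911895751953, 52.063941955566406), 21.58043098449707), 107)
can w (((582.6288452148438, -206.72872924804688), (30.517942428588867, 43.80648422241211), 120.86373138427734), 57)
```

```bash
ls pics
```

```text
cs.png
ct.png
scene0.png
top0.png
```

View pics/ct.png

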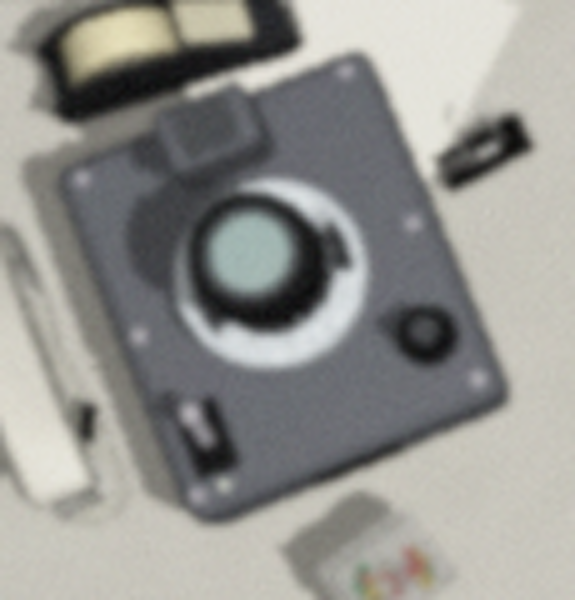

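View pics/cs.png

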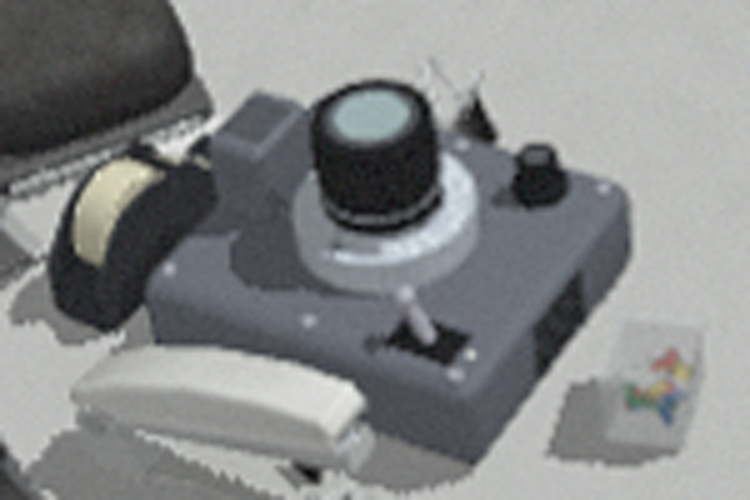

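Crop (190,410) in the top view and (405,293) in the scene view both show the toggle tip leaning towards the hump, away from the white dot, so it looks off. I'll confirm that by triangulation and work out the first move.

```bash
cat >> h.py <<'E'
C=np.array([.5788,.2119]); A=np.radians(22)
RC=np.array([[np.cos(A),-np.sin(A)],[np.sin(A),np.cos(A)]])
def plan(target,yaw,cmd=None,cyaw=None):
    "shift (cm) and turn in tool axes from commanded (default measured) pose to a tool-down target"
    o=robot.get_obs()
    p=o["tool_pos"] if cmd is None else np.array(cmd)
    R0=Rn.from_euler('xyz',o["ee_rot"]) if cyaw is None else Rn.from_euler('xyz',[np.pi,0,cyaw])
    R1=Rn.from_euler('xyz',[np.pi,0,yaw])
    print("turn",np.round((R0.inv()*R1).as_rotvec(),4),"shift cm",np.round(R0.inv().apply(np.array(target)-p)*100,2))
E
python3 - <<'E'
from h import *
import pickle
t=pickle.load(open("top.pkl","rb")); s=pickle.load(open("scene.pkl","rb"))
for S,u,v,b,k in((t,198,252,(202,258),0),(s,241,293.6,(245,303),0)):
    p=onplane(S,u,v,.074); print("tip in cam mm",(RC.T@(p[:2]-C))*1000)
for S,q in((t,(160+426/5,170+330/5)),(s,(160+540/5,235+152/5))):
    p=onplane(S,*q,.070); print("button world",p,"cam",(RC.T@(p[:2]-C))*1000)
b=C+RC@[-.046,-.048]; print(b)
plan([*b,.2],-.314,[.16,-.526,.206],.295)
E
```

```text
tip in cam mm [-41.11465334  46.29772077]
tip in cam mm [-43.05495698  50.80188149]
button world [0.55451838 0.14671774 0.07      ] cam [-46.93122972 -51.33988807]
button world [0.55353049 0.14811863 0.07      ] cam [-47.32240862 -49.67093111]
[0.55413066 0.15016327]
turn [ 0.    -0.     0.609] shift cm [ 57.37 -53.24   0.6 ]
```

The tip is about 8 mm to +x of its pivot, so the toggle is off and I won't touch it. I'll move above the button with the fingers closing.

Request:
move_arm(
  deltas=[0,0,0.609,57.4,-53.3,0.6,1,0,0,0.609,57.4,-53.3,0.6,1,0,0,0.609,57.4,-53.3,0.6,1,0,0,0.609,57.4,-53.3,0.6,1,0,0,0.609,57.4,-53.3,0.6,1,0,0,0.609,57.4,-53.3,0.6,1,0,0,0.609,57.4,-53.3,0.6,1,0,0,0.609,57.4,-53.3,0.6,1],
)

```text
time: 0.9
tool_pos: [0.3577, -0.1859, 0.2022]
ee_rot: [3.142, -0.0, -0.315]
wrist_force: [0.8, -0.1, -0.2]
width: 0.0334
finger_force: 0.0
```

```bash
python3 -c "
from h import *
plan([.554,.149,.2],-.314)"
```

```text
turn [ 0.0001 -0.0001 -0.0008] shift cm [  8.3  -37.92   0.22]
```

Request:
move_arm(
  deltas=[0,0,0,8.3,-37.9,0.2,1,0,0,0,8.3,-37.9,0.2,1,0,0,0,8.3,-37.9,0.2,1,0,0,0,8.3,-37.9,0.2,1,0,0,0,8.3,-37.9,0.2,1,0,0,0,8.3,-37.9,0.2,1,0,0,0,8.3,-37.9,0.2,1,0,0,0,8.3,-37.9,0.2,1],
)

```text
time: 1.7
tool_pos: [0.5539, 0.1498, 0.1995]
ee_rot: [3.141, 0.001, -0.312]
wrist_force: [0.3, -1.6, -0.7]
width: 0.0004
finger_force: 0.0
```

Request:
move_arm(
  deltas=[0,0,0,0,0,0,1,0,0,0,0,0,0,1],
)

```text
time: 1.9
tool_pos: [0.553, 0.1472, 0.1994]
ee_rot: [3.14, 0.002, -0.313]
wrist_force: [-0.0, -0.6, -0.0]
width: 0.0006
finger_force: 0.0
```

```bash
python3 -c "
from h import *
plan([.554,.149,.076],-.314)"
```

```text
turn [0.0018 0.0019 0.0012] shift cm [ 0.07 -0.22 12.33]
```

Request:
move_arm(
  deltas=[0,0,0,0.1,-0.2,4,1,0,0,0,0.1,-0.2,8,1,0,0,0,0.1,-0.2,11,1,0,0,0,0.1,-0.2,12.3,1,0,0,0,0.1,-0.2,12.8,1,0,0,0,0.1,-0.2,12.8,1],
)

```text
time: 2.5
tool_pos: [0.5553, 0.1479, 0.0733]
ee_rot: [-3.141, -0.001, -0.315]
wrist_force: [-0.2, -0.0, 0.3]
width: 0.0004
finger_force: 0.0
```

Request:
move_arm(
  deltas=[0,0,0,0,0,0.3,1,0,0,0,0,0,0.6,1,0,0,0,0,0,0.8,1,0,0,0,0,0,0.8,1],
)

```text
time: 2.9
tool_pos: [0.5566, 0.1486, 0.0668]
ee_rot: [-3.14, -0.004, -0.314]
wrist_force: [0.3, -0.2, 5.1]
width: 0.0004
finger_force: 2.4
```

Request:
move_arm(
  deltas=[0,0,0,0,0,0.3,1,0,0,0,0,0,0.5,1,0,0,0,0,0,0.7,1,0,0,0,0,0,0.7,1],
)

```text
time: 3.3
tool_pos: [0.5567, 0.1486, 0.0612]
ee_rot: [-3.14, -0.005, -0.314]
wrist_force: [-2.5, -0.7, 11.0]
width: 0.0005
finger_force: 5.2
```

Request:
move_arm(
  deltas=[0,0,0,0,0,0.2,1,0,0,0,0,0,0.4,1,0,0,0,0,0,0.4,1],
)

```text
time: 3.6
tool_pos: [0.5569, 0.1486, 0.061]
ee_rot: [-3.139, -0.006, -0.314]
wrist_force: [-7.7, -3.2, 24.6]
width: 0.0005
finger_force: 12.2
```

The button has bottomed out at 61 mm. I'll retreat and open the fingers.

Request:
move_arm(
  deltas=[0,0,0,0,0,-2,1,0,0,0,0,0,-7,0,0,0,0,0,0,-11,-1,0,0,0,0,0,-11,-1,0,0,0,0,0,-11,-1],
)

```text
time: 4.1
tool_pos: [0.5557, 0.1488, 0.165]
ee_rot: [-3.14, -0.003, -0.314]
wrist_force: [-0.1, 0.2, -0.5]
width: 0.0291
finger_force: 0.0
```

```bash
python3 - <<'E'
from h import *
# lens axis re-measured from top rim: barrel cloud centre in both views, arm clear of the scene view?
s=cloud(snap("scene")); b=(200,240,265,300)
P=s["P"][b[1]:b[3],b[0]:b[2]].reshape(-1,3)
l=P[(P[:,2]>.106)&(P[:,2]<.118)&(np.hypot(*(P[:,:2]-C).T)<.04)]
print(len(l),cv2.minEnclosingCircle((l[:,:2]*1000).astype(np.float32)))
bt=onplane(s,160+540/5,235+152/5,.07)
cv2.imwrite("pics/s1.png",cv2.resize(s["image"][220:350,140:320,::-1],None,fx=4,fy=4,interpolation=cv2.INTER_CUBIC))
plan([*C,.16],-.314)
E
```

```text
345 ((577.7723388671875, 213.1626739501953), 26.590694427490234)
turn [ 0.0004  0.0008 -0.0001] shift cm [ 0.35 -6.77  0.28]
```

View pics/s1.png

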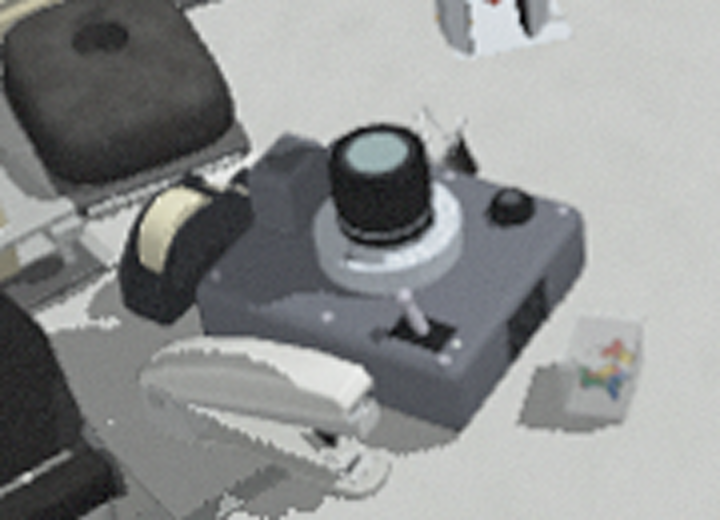

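The button now sits low at (510,205), and the toggle at (405,300) still leans to the hump. I'll go over the lens with the fingers open, then down around it.

Request:
move_arm(
  deltas=[0,0,0,0.3,-3,0,-1,0,0,0,0.3,-6.8,0,-1,0,0,0,0.3,-6.8,0,-1,0,0,0,0.3,-6.8,0,-1,0,0,0,0.3,-6.8,0,-1,0,0,0,0.3,-6.8,0,-1,0,0,0,0.3,-6.8,0,-1,0,0,0,0.3,-6.8,0,-1],
)

```text
time: 4.95
tool_pos: [0.5788, 0.2117, 0.1638]
ee_rot: [-3.142, -0.0, -0.315]
wrist_force: [-0.1, -0.4, 0.3]
width: 0.0935
finger_force: 0.0
```

```bash
python3 -c "
from h import *
plan([*C,.076],-.314)"
```

```text
turn [-0.0001 -0.0004 -0.0011] shift cm [-0.01 -0.02  8.78]
```

Request:
move_arm(
  deltas=[0,0,0,0,0,3,-1,0,0,0,0,0,6,-1,0,0,0,0,0,8,-1,0,0,0,0,0,8.8,-1,0,0,0,0,0,8.8,-1],
)

```text
time: 5.45
tool_pos: [0.5781, 0.2119, 0.0743]
ee_rot: [3.14, 0.002, -0.314]
wrist_force: [0.5, -0.4, -0.1]
width: 0.0938
finger_force: 0.0
```

Request:
move_arm(
  deltas=[0,0,0,0,0,0,0.3,0,0,0,0,0,0,0.3,0,0,0,0,0,0,0.3,0,0,0,0,0,0,0.3,0,0,0,0,0,0,0.3,0,0,0,0,0,0,0.3,0,0,0,0,0,0,0.3],
)

```text
time: 6.15
tool_pos: [0.5789, 0.2123, 0.0757]
ee_rot: [-3.142, -0.0, -0.314]
wrist_force: [-1.0, -1.2, 1.8]
width: 0.0494
finger_force: 30.0
```

Request:
move_arm(
  deltas=[0,0,-0.06,0,0,0,1,0,0,-0.12,0,0,0,1,0,0,-0.18,0,0,0,1,0,0,-0.25,0,0,0,1],
)

```text
time: 6.55
tool_pos: [0.579, 0.2123, 0.0757]
ee_rot: [-3.142, -0.0, -0.061]
wrist_force: [-0.2, 0.4, 0.9]
width: 0.0497
finger_force: 30.0
```

```bash
python3 -c "
from h import *
o=robot.get_obs();print(o['wrist_torque'],o['wrist_force'],o['ee_rot'])"
```

```text
[ 0.02417537  0.02639572 -0.01887837] [-0.23830601  0.37785222  0.92551551] [-3.14157281e+00 -3.61069509e-04 -6.14891921e-02]
```

Request:
move_arm(
  deltas=[0,0,-0.12,0,0,0,1,0,0,-0.24,0,0,0,1,0,0,-0.36,0,0,0,1,0,0,-0.48,0,0,0,1,0,0,-0.6,0,0,0,1,0,0,-0.72,0,0,0,1],
)

```text
time: 7.15
tool_pos: [0.579, 0.2124, 0.0757]
ee_rot: [3.141, -0.0, 0.661]
wrist_force: [0.2, -1.2, 0.3]
width: 0.0496
finger_force: 30.0
```

Request:
move_arm(
  deltas=[0,0,-0.1,0,0,0,1,0,0,-0.2,0,0,0,1,0,0,-0.285,0,0,0,1,0,0,-0.285,0,0,0,1,0,0,-0.285,0,0,0,1],
)

```text
time: 7.65
tool_pos: [0.579, 0.2124, 0.0757]
ee_rot: [3.141, -0.0, 0.939]
wrist_force: [0.3, -0.0, 1.0]
width: 0.0494
finger_force: 30.0
```

```bash
python3 -c "
from h import *
o=robot.get_obs();print(o['wrist_torque'],o['wrist_force'],o['ee_rot'])
s=snap('scene');cv2.imwrite('pics/s2.png',cv2.resize(s['image'][220:350,140:320,::-1],None,fx=4,fy=4,interpolation=cv2.INTER_CUBIC))"
```

```text
[0.04263723 0.06969635 0.02747558] [ 0.34544028 -0.01795418  1.0325903 ] [ 3.14137062e+00 -2.83230296e-04  9.39084963e-01]
```

View pics/s2.png

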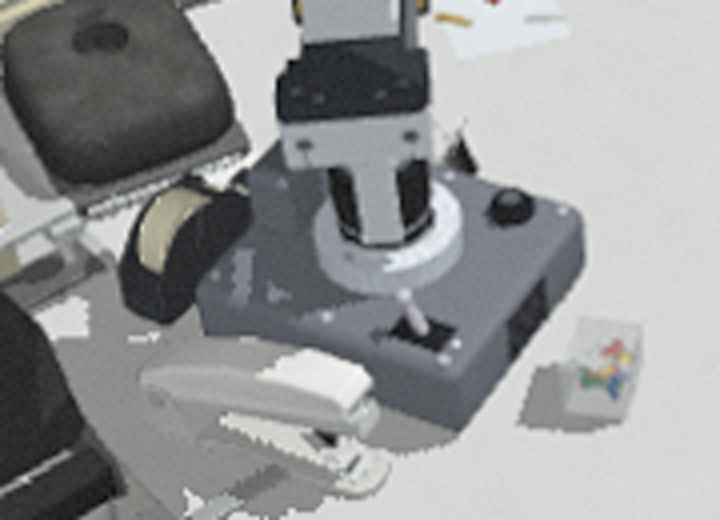

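The lens at (385,205) is gripped and turned. The toggle at (405,300) is unchanged and the button is still down. Next I'll lift slowly while watching the force.

Request:
move_arm(
  deltas=[0,0,0,0,0,-0.3,1,0,0,0,0,0,-0.6,1,0,0,0,0,0,-1,1],
)

```text
time: 8.0
tool_pos: [0.5784, 0.2121, 0.085]
ee_rot: [-3.141, 0.001, 0.94]
wrist_force: [0.3, 0.0, -1.9]
width: 0.0497
finger_force: 30.0
```

Request:
move_arm(
  deltas=[0,0,0,0,0,-1.5,1,0,0,0,0,0,-3,1,0,0,0,0,0,-5,1,0,0,0,0,0,-7,1,0,0,0,0,0,-9,1,0,0,0,0,0,-11,1,0,0,0,0,0,-11,1],
)

```text
time: 8.7
tool_pos: [0.581, 0.2129, 0.2015]
ee_rot: [3.135, -0.008, 0.941]
wrist_force: [0.4, 0.9, -1.1]
width: 0.0497
finger_force: 30.0
```

```bash
python3 - <<'E'
from h import *
import pickle
# sharper rest/can estimates: depth-based in both views, plus lens axis vs TCP
for n in("top","scene"):
    S=cloud(snap(n)); P=S["P"].reshape(-1,3)
    g=cv2.cvtColor(S["image"],cv2.COLOR_RGB2GRAY).ravel()
    near=np.hypot(P[:,0]-.412,P[:,1]+.176)<.045
    q=P[near&(g<60)&(P[:,2]<.02)]
    print(n,"rest",len(q),np.median(q[:,2]),cv2.minAreaRect((q[:,:2]*1000).astype(np.float32))[:2],cv2.minEnclosingCircle((q[:,:2]*1000).astype(np.float32)), q[:,:2].min(0),q[:,:2].max(0))
    for zt,lo in((.062,.05),):
        m=(P[:,2]>lo)&(P[:,2]<.075)&(P[:,0]>.44)&(P[:,0]<.65)&(P[:,1]<-.14)&(P[:,1]>-.26)
        M=m.reshape(480,640).astype(np.uint8); k,l,st,c=cv2.connectedComponentsWithStats(M)
        for i in range(1,k):
            if st[i,4]>60: 
                w=S["P"][l==i]; print("  can",st[i,4],cv2.minEnclosingCircle((w[:,:2]*1000).astype(np.float32)),np.median(w[:,2]))
    cv2.imwrite(f"pics/{n}3.png",S["image"][:,:,::-1])
print(robot.get_obs()["tool_pos"])
plan([.412,-.1755,.2],.939)
E
```

```text
top rest 1032 0.0079523102696486 ((413.75579833984375, -178.534423828125), (74.92975616455078, 73.71784973144531)) ((414.15057373046875, -178.19131469726562), 38.56077194213867) [ 0.37721705 -0.21613354] [ 0.45035482 -0.14029071]
  can 434 ((593.4534912109375, -224.57325744628906), 24.0485897064209) 0.06274636676740464
  can 451 ((503.27264404296875, -201.58387756347656), 24.37074089050293) 0.05885752020617696
scene rest 781 0.00747320800504192 ((410.1142272949219, -177.3046875), (85.57225799560547, 78.31954956054688)) ((413.1872863769531, -176.40728759765625), 44.155067443847656) [ 0.37223854 -0.22048675] [ 0.45197316 -0.13448434]
  can 220 ((591.1220703125, -220.5098419189453), 26.904216766357422) 0.06202323815308558
  can 230 ((498.93621826171875, -197.7220001220703), 25.939212799072266) 0.05855024555784566
[0.57925961 0.21242487 0.19677767]
turn [ 0.0016 -0.0018  0.0018] shift cm [-41.2    9.34  -0.38]
```

Request:
move_arm(
  deltas=[0,0,0.06,-1.5,0.3,0,1,0,0,0.16,-4.5,1,0,1,0,0,0.28,-8.2,1.9,0,1,0,0,0.4,-12.2,2.8,0,1,0,0,0.52,-16.2,3.7,0,1,0,0,0.64,-20.2,4.6,0,1,0,0,0.76,-24.2,5.6,0,1,0,0,0.88,-28.2,6.5,0,1],
)

```text
time: 9.6
tool_pos: [0.4636, -0.055, 0.194]
ee_rot: [-3.141, 0.002, 0.056]
wrist_force: [0.4, -1.5, -2.0]
width: 0.0495
finger_force: 30.0
```

```bash
python3 -c "
from h import *
plan([.412,-.177,.2],-.06)"
```

```text
turn [-0.0003  0.0023  0.1161] shift cm [-5.84 11.89 -0.59]
```

Request:
move_arm(
  deltas=[0,0,0.1,-1.8,3.6,0,1,0,0,0.1,-3.5,7,0,1,0,0,0.1,-4.9,10,0,1,0,0,0.1,-5.6,11.4,0,1,0,0,0.1,-5.8,11.9,0,1,0,0,0.1,-5.8,11.9,0,1,0,0,0.1,-5.8,11.9,0,1],
)

```text
time: 10.3
tool_pos: [0.4146, -0.1753, 0.195]
ee_rot: [-3.141, 0.001, -0.038]
wrist_force: [-0.9, 0.7, -2.6]
width: 0.0498
finger_force: 30.0
```

```bash
python3 - <<'E'
from h import *
plan([.412,-.177,.06],-.06)
S=cloud(snap("top")); P=S["P"].reshape(-1,3); 
print(robot.get_obs()["ee_rot"],robot.get_obs()["tool_pos"])
S=snap("scene"); cv2.imwrite("pics/s4.png",S["image"][120:300,300:540,::-1].repeat(3,0).repeat(3,1))
E
```

```text
turn [-0.001   0.0007  0.0216] shift cm [-0.25  0.19 13.5 ]
[-3.14086312e+00  4.61658208e-04 -3.78559066e-02] [ 0.41477573 -0.17518957  0.19514883]
```

View pics/s4.png

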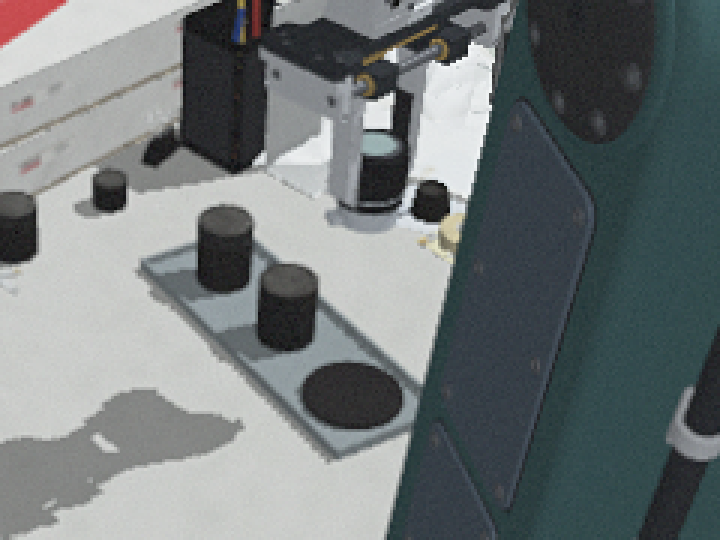

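The lens hangs upright at (380,180), and the rest at (352,395) is free. I'll descend.

Request:
move_arm(
  deltas=[0,0,0,-0.2,0.2,3,1,0,0,0,-0.2,0.2,6,1,0,0,0,-0.2,0.2,9,1,0,0,0,-0.2,0.2,12,1,0,0,0,-0.2,0.2,14,1,0,0,0,-0.2,0.2,15.2,1,0,0,0,-0.2,0.2,15.2,1,0,0,0,-0.2,0.2,15.2,1],
)

```text
time: 11.2
tool_pos: [0.4133, -0.1781, 0.0444]
ee_rot: [3.141, -0.001, -0.038]
wrist_force: [-0.0, 0.5, -1.5]
width: 0.0493
finger_force: 30.0
```

```bash
python3 -c "
from h import *
plan([.412,-.177,.034],-.04)
print(robot.get_obs()['ee_rot'],robot.get_obs()['wrist_force'])"
```

```text
turn [ 0.0007 -0.0013  0.0015] shift cm [-0.13 -0.11  1.04]
[ 3.14086128e+00 -1.27818177e-03 -3.84940751e-02] [-0.0155774   0.49383324 -1.47183851]
```

Request:
move_arm(
  deltas=[0,0,0,-0.1,-0.1,0.3,1,0,0,0,-0.1,-0.1,0.6,1,0,0,0,-0.1,-0.1,0.9,1,0,0,0,-0.1,-0.1,0.9,1],
)

```text
time: 11.6
tool_pos: [0.4113, -0.177, 0.0343]
ee_rot: [-3.142, 0.0, -0.039]
wrist_force: [-1.1, 0.6, -2.0]
width: 0.0494
finger_force: 30.0
```

Request:
move_arm(
  deltas=[0,0,0,0,0,0.1,1,0,0,0,0,0,0.1,1],
)

```text
time: 11.8
tool_pos: [0.4115, -0.1771, 0.0335]
ee_rot: [3.142, 0.0, -0.039]
wrist_force: [-0.0, 0.9, -2.3]
width: 0.0495
finger_force: 30.0
```

Request:
move_arm(
  deltas=[0,0,0,0,0,0.1,1,0,0,0,0,0,0.1,1],
)

```text
time: 12.0
tool_pos: [0.4117, -0.1772, 0.0327]
ee_rot: [3.141, -0.0, -0.039]
wrist_force: [0.1, -0.3, -1.2]
width: 0.0495
finger_force: 30.0
```

Request:
move_arm(
  deltas=[0,0,0,0,0,0.1,1,0,0,0,0,0,0.1,1],
)

```text
time: 12.2
tool_pos: [0.4118, -0.1772, 0.0327]
ee_rot: [3.141, -0.0, -0.039]
wrist_force: [-3.4, 1.7, 5.2]
width: 0.0495
finger_force: 30.0
```

It's in contact with the rest. I'll open and retreat straight up.

Request:
move_arm(
  deltas=[0,0,0,0,0,0,-0.3,0,0,0,0,0,0,-0.6,0,0,0,0,0,0,-1,0,0,0,0,0,0,-1,0,0,0,0,0,0,-1,0,0,0,0,0,0,-1],
)

```text
time: 12.8
tool_pos: [0.4115, -0.1771, 0.0315]
ee_rot: [3.142, 0.0, -0.039]
wrist_force: [-0.0, 0.2, 0.5]
width: 0.0926
finger_force: 0.0
```

Request:
move_arm(
  deltas=[0,0,0,0,0,-2,-1,0,0,0,0,0,-5,-1,0,0,0,0,0,-9,-1,0,0,0,0,0,-13,-1,0,0,0,0,0,-18,-1,0,0,0,0,0,-18,-1],
)

```text
time: 13.4
tool_pos: [0.4149, -0.1789, 0.2197]
ee_rot: [3.134, -0.014, -0.039]
wrist_force: [0.8, -0.1, 0.5]
width: 0.0939
finger_force: 0.0
```

```bash
python3 - <<'E'
from h import *
for n in("scene",):
    S=cloud(snap(n)); P=S["P"].reshape(-1,3)
    q=P[(np.hypot(P[:,0]-.412,P[:,1]+.177)<.04)&(P[:,2]>.062)&(P[:,2]<.078)]
    print(n,len(q),np.median(q[:,2]),cv2.minEnclosingCircle((q[:,:2]*1000).astype(np.float32)))
    cv2.imwrite("pics/s5.png",S["image"][150:350,150:450,::-1].repeat(2,0).repeat(2,1))
E
```

```text
scene 269 0.06838850835863675 ((414.581787109375, -174.61602783203125), 29.196502685546875)
```

View pics/s5.png

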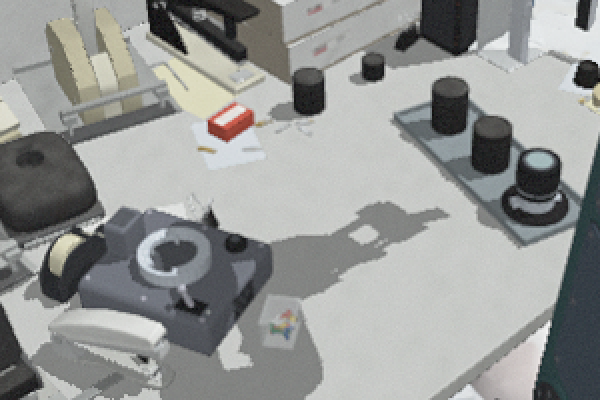

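The lens stands upright on the rest at (537,190), with its top at 68 mm as expected. The toggle at (187,297) is still off, and the other items look undisturbed. I'll hand the job in.

```bash
python3 -c "
from bench import robot
print(robot.close_job())"
```

```text
the job is handed in; nothing more can be done
None
```

The lens is off the camera and standing upright on the rubber rest, within a few millimetres of its centre by the last depth reading; the camera was already off and stayed off, and the job was handed in at about 13.5 s, though the hand-in returned no verdict.

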